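# Zero the balance and record a sample's weight

## Task

Weigh the blue-lidded specimen cup that stands on the round dark mat: first lift the red-lidded jar off the balance and stand it in the blue tray, then, only while the pan is empty, zero the balance by pressing the blue button fully down for about half a second and letting it spring back. Then stand the cup in the middle of the pan, let go of it, and only then press the green button fully down for about half a second to record, letting it spring back too. Keep the jar and the cup upright, and do not shift or knock over the other things standing about.

Things in the scene. Friction and masses are not known exactly. Their poses are not given: they have to be found in the camera images.
- pan (a point): Middle of the top face of the balance's round steel pan (124 mm across, pan top 62 mm above the worktop). The balance is fixed: a low white housing 190 x 160 mm, 44 mm high, with a dark green display on the robot's side. Site x points away from the display, z up. The jar starts on this pan; the pan does not give.
- jar: Clear jar with a red lid, 60 mm across (lid 56 mm across, from 75 to 86 mm up), 86 mm high, 0.25 to 0.45 kg, loose, stands upright on the pan at the start. Origin: centre of its underside, z up along its axis.
- cup: Clear specimen cup with yellow contents and a blue screw lid that stays on; lid 64 mm across from 72 to 84 mm up, body 58 mm across below it; 84 mm high, about 0.1 kg, loose, stands upright on the round dark mat. Origin: centre of its underside, z up along its axis.
- mat: Round dark rubber mat, 200 mm across, 4 mm thick, fixed; the cup, the white canister and the dropper bottle stand on it, one neighbour on either side of the cup, their centres about 65 to 80 mm from its centre. Origin: centre of its underside. It may lie to the left or the right of the balance, the tray on the other side.
- tray: Blue open tray, fixed, 130 mm along its x, 220 mm along its y, 22 mm high; walls 5 mm thick, floor 5 mm above the worktop (inside 120 x 210 mm). Origin: centre of its underside, z up. The small green-capped jar stands in it somewhere along its length.
- blue_key_top (a point): Centre of the top of the blue push button, a cap 36 mm across standing 53 mm above the worktop when up, on a fixed grey box 64 mm square and 29 mm high, with a black collar 52 mm across, up to 41 mm above the worktop, round the cap. It moves with the cap.
- blue_key (a joint): Travel of the blue button in m: 0 up, 0.008 fully down (straight down). Spring-loaded, about 1.4 N to start and 4.5 N at full depth; it springs back by itself. Pressed counts from 0.0068; released counts below 0.002.
- green_key_top (a point): Centre of the top of the green push button, the same build as the blue one. The two boxes may stand either way round in front of the balance.
- green_key (a joint): Travel of the green button in m: 0 up, 0.008 fully down; same spring as the blue one. Pressed counts from 0.0068; released counts below 0.002.
- canister: White round canister 35 mm across and 128 mm high, loose, on the mat beside the cup; leave it alone. Origin: underside, 2 mm off its axis.
- dropper: White dropper bottle 28 mm across and 74 mm high, loose, on the mat on the cup's other side; leave it alone. Origin: centre of its underside.
- small_jar: Small jar with a green cap, 34 mm across and 48 mm high, loose, in the tray; leave it alone. Origin: centre of its underside.
- pump: White soap bottle with a red pump, 61 x 73 mm, 181 mm high, loose, at the back to one side of the balance; leave it alone. Origin: underside, near the middle.
- timer: White and green countdown timer, 54 x 58 mm, 71 mm high, loose, at the back to the other side of the balance; leave it alone. Origin: underside, near the middle.
Mind the look-alikes: they are no part of the job. What is shaped like the jar but orange, pink or purple is not meant.

How it is judged:
On the way, in this order (a step that is already met when the one before it is completed fails the run):
1. the red-lidded jar stands upright in the tray, released (x of jar in the frame of tray between -0.034 and 0.034 m and y of jar in the frame of tray between -0.08 and 0.08 m and z of jar in the frame of tray below 0.012 m and angle between jar's own z axis and vertical below 0.1 rad and linear speed of jar below 0.02 m/s and contact force between the fingers and jar below 0.1 N), for 0.2 s.
2. the blue button is held fully down with the pan empty (value of joint blue_key above 0.0068 m and horizontal distance between each of jar, cup and pan above 0.1 m and x of jar in the frame of tray between -0.034 and 0.034 m and y of jar in the frame of tray between -0.08 and 0.08 m and z of jar in the frame of tray below 0.012 m and angle between jar's own z axis and vertical below 0.1 rad), for 0.25 s.
3. the blue button has sprung back (value of joint blue_key below 0.002 m and x of jar in the frame of tray between -0.034 and 0.034 m and y of jar in the frame of tray between -0.08 and 0.08 m and z of jar in the frame of tray below 0.012 m and angle between jar's own z axis and vertical below 0.1 rad), for 0.1 s.
4. the cup stands upright in the middle of the pan, released (horizontal distance between cup and pan below 0.02 m and z of cup in the frame of pan between -0.005 and 0.006 m and angle between cup's own z axis and vertical below 0.1 rad and linear speed of cup below 0.02 m/s and contact force between the fingers and cup below 0.1 N), for 0.2 s.
5. the green button is held fully down with the cup standing free on the pan (all of step 4 and value of joint green_key above 0.0068 m), for 0.25 s.
At the end, for the whole second after the job is handed in: The jar stands upright on the tray's floor and the cup upright on the pan within 20 mm of its middle, both released and at rest, and both buttons are up (under 2 mm of travel) (all of step 3 and all of step 4 and linear speed of jar below 0.02 m/s and contact force between the fingers and jar below 0.1 N and value of joint green_key below 0.002 m); the robot touches nothing.
It fails at once if the white canister, dropper bottle, green-capped jar, soap pump or timer is shifted more than 30 mm or tipped more than 20 degrees (distance of any of canister, dropper, small_jar, pump, timer from where it was at the start of the episode above 0.03 m or angle between any of canister, dropper, small_jar, pump, timer's own z axis and vertical above 0.35 rad).
It fails at once if the blue button is pressed while the jar or the cup is on or over the pan (value of joint blue_key above 0.004 m and not (horizontal distance between each of jar, cup and pan above 0.1 m)).
It fails at once if the green button is pressed before the cup stands on the pan (value of joint green_key above 0.004 m and not (horizontal distance between cup and pan below 0.02 m and z of cup in the frame of pan between -0.005 and 0.006 m and angle between cup's own z axis and vertical below 0.1 rad)).
It fails at once if the cup or the red-lidded jar is tipped by more than 35 degrees (angle between any of cup, jar's own z axis and vertical above 0.61 rad).
It also fails if it takes over 72 s, if anything falls off the work surface, if the arm or the gripper's body presses on something with over 40 N, if the wrist force passes 120 N, or if a joint passes its speed limit or range.

## Robot

A 6-joint arm with a two-finger parallel gripper is mounted at the origin on a cart in front of the work surface, level with it; the furniture and walls round the work are solid. World frame = base frame: x ahead of the robot, y to its left, z up, the work surface at z = 0. Lengths are in m, angles in rad, forces in N, time in s.
With the tool pointing down it reaches from about 0.425 to 0.95 m from the base axis. Payload 3.5 kg.
Tool frame: the origin (TCP) lies at the very end of the fingers, on their centre line; the grasp point (between the pads) lies 19 mm behind it (ctrl.grip_point_offset is the distance from the TCP to the grasp point, in m); z points along the fingers, y is the line along which they close (so a half turn about z gives the same grasp; the last joint's range is limited). The gripper opens to 85 mm and grips with 20 to 120 N. Pads are 22 mm wide; open, the fingers measure 114 mm over their backs; the gripper's body (76 mm by 85 mm) begins 54 mm behind the grasp point. The pads swing forward as they close: fully open they stand 13 mm farther back than shut.
Start: joints at [1.003, 0.286, 1.577, -0, 1.279, -0.15], TCP at [0.274, 0.617, 0.231] pointing down, gripper open.
Joint ranges: [-2.77, 2.77], [-0.9, 2.22], [0.21, 2.48], [-1.53, 4.67], [0.24, 2.81], [-2.84, 2.84]. Speed limits (rad/s): [2.79, 2.79, 3.14, 3.14, 3.14, 3.14].

## Interface

Orientations are given as a unit quaternion [x, y, z, w].
In Python, from plant import telemetry, vision, ctrl gives the robot as it stands.
- The arm moves only by the tool arm_command, never from a script. Its argument "series" is one flat list of numbers, 7 for each row, row after row: the shift along the tool's x, y, z in cm, then the turn, a rotation vector about the tool's x, y, z in degrees, then the closure, from 0 (fully open) to 1 (shut). A call has 1 to 10 rows; each row is the pose to reach, as a shift and turn from the pose commanded when the call began, along the tool's axes at that moment; what a row does not reach only later rows make up. A row lasts 1/12 s, in which the tool goes at most 41.7 mm and 7.16 degrees, less where a joint would pass 70% of its speed; a pose out of reach is approached as far as the arm can. A call with a gripper value outside its range is refused whole. The fingers move at their own pace and stop on an object; "force" is the grip in N (left out, the last holds). Time passes only in rows, so rows that repeat a pose let the fingers close. It gives the time, the measured TCP pose, the force, the opening and the grip force at its end, in the units of the state.
- telemetry.get_state(): the state, without advancing time (a new reading comes with each control period).
- vision.read_camera(name): name is "scene" or "top" or "wrist"; returns a dict with "color" (400x640x3 uint8, blue, green, red), "K" (3x3 intrinsics, pixels), "rvec" (rotation vector, rad) and "tvec" (3), from world to camera coordinates, as OpenCV has them; the wrist camera has in their place "T_tool_cam" (4x4, takes a point from camera to tool coordinates, whose origin is the TCP and whose axes are the flange's). Camera axes: x right, y down, z forward; pixel columns grow to the right and rows downward; lengths in m; the calibration is good to about 2 mm. A picture is of the moment at which its call begins: read the wrist's pose just before it. There is no depth.
- ctrl.sign_off(): hands the job in; it is judged then, once.
The state is a dict: "time": time; "qpos": joint angles; "dq": joint speeds; "joint_efforts": joint torques, N m; "eef_pos": TCP position; "tcp_rot": TCP orientation; "contact_force": force on the tool from outside, world axes, zero at the start; "wrist_torque": the same for the moment, N m; "opening": opening from 0.0 (shut) to 1.0 (fully open); "finger_force": force on a finger pad.
Only numpy, scipy, OpenCV 4.12 (cv2) and the standard library are available. Lean on these libraries where they do the work, as an engineer would, in place of code of your own. Each camera call takes 0.05 s, during which the arm holds its last target. There are 200 camera calls.

## Working session

There is one attempt and no reset: what is moved stays moved. The work goes in short steps, Python scripts to look and compute and a tool call to move; the robot and the scene stay as the last step left them, time stands still between calls to the robot, and variables do not carry over. Pictures are saved under pics/ and viewed, at most 11 in all, crops included, and the job is handed in when it is done.

Besides the shell and the picture viewer there is one more tool, called after ">>>" in YAML: its name, and indented under it one key for each argument. arm_command: Moves the arm, as the interface text tells. Its arguments: {"type":"object","properties":{"series":{"type":"array","items":{"type":"number"}},"force":{"type":"number"}},"required":["series"]}

```bash
ls; mkdir -p pics
python3 - <<'E'
from plant import telemetry, vision, ctrl
import cv2, numpy as np, pickle
s=telemetry.get_state(); print(s, ctrl.grip_point_offset)
d={n:vision.read_camera(n) for n in ("scene","top")}
pickle.dump(d,open('cams.pkl','wb'))
for n in d:
    cv2.imwrite(f'pics/{n}0.png',d[n]["color"]); c=d[n]; R=cv2.Rodrigues(c["rvec"])[0]; print(n,c["K"].tolist(),(-R.T@c["tvec"].ravel()).round(3),R.round(2).tolist())
E
```

```text
pics
{'time': 0.0, 'qpos': array([ 1.00300736e+00,  2.87178275e-01,  1.57818208e+00,  1.75408749e-05,
        1.27859225e+00, -1.49968694e-01]), 'dq': array([ 0.00030879, -0.00144452,  0.00095266,  0.00065772, -0.00085578,
        0.000265  ]), 'joint_efforts': array([-4.86613080e-04, -4.05989707e+01, -2.92619258e+01, -2.58078717e-04,
        5.74844235e-03, -2.04865501e-06]), 'eef_pos': array([0.27348682, 0.61639587, 0.22993602]), 'tcp_rot': array([ 2.07396194e-01,  9.78256319e-01, -1.10185160e-03, -4.22297249e-04]), 'contact_force': array([0.81376025, 0.01380984, 0.2923898 ]), 'wrist_torque': array([ 0.00080813,  0.01846421, -0.00392706]), 'finger_force': 0.0, 'opening': 1.000365799721636} 0.0187
scene [[436.58550813278, 0.0, 319.5439957456938], [0.0, 436.58550813278, 201.2643284799496], [0.0, 0.0, 1.0]] [-0.195 -0.558  0.637] [[0.61, -0.79, 0.02], [-0.4, -0.34, -0.85], [0.68, 0.51, -0.53]]
top [[398.7929038774858, 0.0, 317.2484057122332], [0.0, 398.7929038774858, 205.18560618581884], [0.0, 0.0, 1.0]] [ 0.405 -0.021  1.099] [[0.01, -1.0, -0.03], [-0.99, -0.01, -0.12], [0.12, 0.03, -0.99]]
```

View pics/scene0.png

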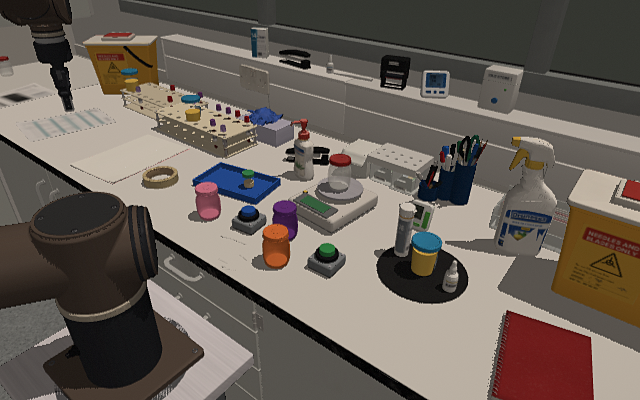

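View pics/top0.png

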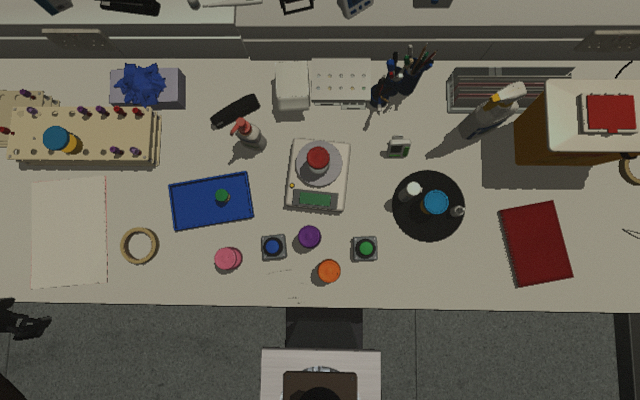

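Candidates in the top view, red jar: red lid (318,157) on the pan; look-alikes are orange (329,271), pink (228,258) and purple (309,237). Cup: blue lid (435,202) on the mat; look-alike is the blue lid on the rack (55,138). Tray is at (211,200) with a green cap at (222,197). The blue button is at (273,247), green at (366,248). I choose (318,157) and (435,202), and will measure and check them in a crop.

```bash
cat > h.py <<'E'
import cv2, numpy as np, pickle
from scipy.spatial.transform import Rotation as Ro
def ray(c,uv):
    uv=np.float32(uv).reshape(-1,1,2); n=cv2.undistortPoints(uv,c["K"],None).reshape(-1,2)
    return np.c_[n,np.ones(len(n))]
def campose(c,s=None):
    if "rvec" in c:
        R=cv2.Rodrigues(c["rvec"])[0]; return R.T,-R.T@c["tvec"].ravel()
    T=np.asarray(c["T_tool_cam"]); Rt=Ro.from_quat(s["tcp_rot"]).as_matrix()
    return Rt@T[:3,:3], Rt@T[:3,3]+s["eef_pos"]
def onz(c,uv,z,s=None):
    R,o=campose(c,s); d=ray(c,uv)@R.T
    return o+d*((z-o[2])/d[:,2])[:,None]
def blobs(img,hr,smin=90,vmin=40,smax=256,vmax=256,amin=30,roi=None):
    hsv=cv2.cvtColor(img,cv2.COLOR_BGR2HSV).astype(int); H,S,V=hsv[...,0],hsv[...,1],hsv[...,2]
    h=((H>=hr[0])&(H<=hr[1])) if hr[0]<=hr[1] else ((H>=hr[0])|(H<=hr[1]))
    m=(h&(S>=smin)&(V>=vmin)&(S<smax)&(V<vmax)).astype(np.uint8)
    if roi: k=np.zeros_like(m); k[roi[1]:roi[3],roi[0]:roi[2]]=1; m*=k
    cs=cv2.findContours(m,cv2.RETR_EXTERNAL,cv2.CHAIN_APPROX_NONE)[0]
    return sorted([c for c in cs if cv2.contourArea(c)>=amin],key=lambda c:-cv2.contourArea(c))
def pts(c,cnt,z,s=None): return onz(c,cnt.reshape(-1,2),z,s)[:,:2]
def circ(c,cnt,z,s=None):
    p=pts(c,cnt,z,s).astype(np.float32); return np.r_[cv2.minEnclosingCircle(p)[0],2*cv2.minEnclosingCircle(p)[1]]
def go(s,p,yaw=None):
    "shift cm & turn deg to reach TCP p, tool down, tool y axis at angle yaw (deg) in world"
    R=Ro.from_quat(s["tcp_rot"]); d=R.inv().apply(np.array(p)-s["eef_pos"])*100
    if yaw is None: return d.round(2)
    best=None
    for k in (0,180):
        a=np.deg2rad(yaw+k); y=np.array([np.cos(a),np.sin(a),0]); z=np.array([0,0,-1.]); x=np.cross(y,z)
        r=(R.inv()*Ro.from_matrix(np.c_[x,y,z])).as_rotvec(degrees=True)
        if best is None or np.linalg.norm(r)<np.linalg.norm(best): best=r
    return d.round(2),best.round(1)
E
python3 - <<'E'
from h import *
d=pickle.load(open('cams.pkl','rb')); t=d["top"]; I=t["color"]
def show(n,hr,z,roi,**k):
    for b in blobs(I,hr,roi=roi,**k)[:2]: print(n,cv2.boundingRect(b),circ(t,b,z).round(3))
show('redlid',(170,8),.148,(295,130,345,185))
show('cuplid',(90,115),.088,(410,180,470,230))
show('blue',(105,130),.053,(255,230,295,265))
show('green',(45,90),.053,(345,230,390,265))
show('smallcap',(40,90),.053,(165,165,255,235))
show('orange',(0,20),.086,(310,255,345,290))
show('purple',(125,165),.086,(295,220,325,252))
show('pink',(150,180),.086,(210,240,246,275),smin=60)
show('mat',(0,180),.004,(380,160,480,255),smin=0,vmin=0,vmax=60)
show('can',(0,180),.132,(395,175,425,202),smin=0,smax=60,vmin=120,amin=10)
show('drop',(0,180),.07,(448,195,475,225),smin=0,smax=60,vmin=100,amin=10)
b=blobs(I,(105,130),roi=(160,165,262,240))[0]; print('tray',cv2.minAreaRect(pts(t,b,.022).astype(np.float32)))
b=blobs(I,(0,180),smin=0,smax=50,vmin=130,roi=(280,130,355,220))[0]; print('housing',cv2.minAreaRect(pts(t,b,.044).astype(np.float32)))
show('disp',(40,90),.044,(285,180,350,215))
a=cv2.resize(I[125:220,270:350],None,fx=5,fy=5); b=cv2.resize(I[155:250,390:480],None,fx=5,fy=5)
cv2.imwrite('pics/crop.png',np.hstack([a,b])[:, :800] if a.shape[1]+b.shape[1]<=850 else np.hstack([a,b]))
E
```

```text
redlid (307, 147, 22, 22) [0.636 0.008 0.056]
cuplid (423, 189, 26, 26) [ 0.539 -0.291  0.065]
blue (265, 240, 14, 14) [0.421 0.128 0.037]
green (359, 241, 14, 14) [ 0.421 -0.117  0.036]
smallcap (215, 189, 13, 13) [0.556 0.267 0.035]
orange (317, 259, 24, 24) [ 0.361 -0.021  0.059]
purple (298, 226, 22, 21) [0.447 0.03  0.056]
pink (215, 247, 27, 23) [0.389 0.235 0.069]
mat (392, 170, 73, 72) [ 0.539 -0.291  0.199]
can (407, 182, 15, 14) [ 0.565 -0.228  0.036]
can (395, 175, 13, 14) [ 0.581 -0.196  0.044]
drop (455, 195, 20, 30) [ 0.521 -0.375  0.085]
tray ((0.5450323224067688, 0.3057262897491455), (0.1304435133934021, 0.2209576964378357), 10.628181457519531)
housing ((0.6159218549728394, 0.013625741004943848), (0.24414265155792236, 0.20195509493350983), 0.2590877413749695)
disp (300, 192, 30, 14) [0.548 0.018 0.082]
```

View pics/crop.png

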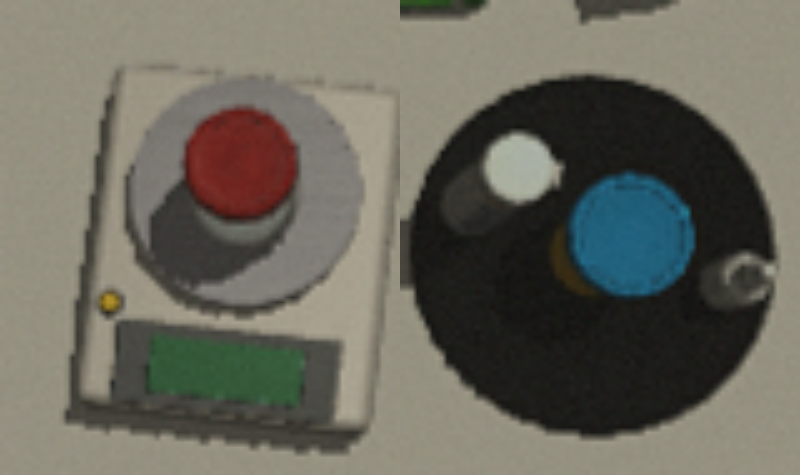

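Crop shows the red-lidded clear jar on the steel pan (crop 242,163). The blue-lidded cup (632,235) stands on the dark mat, with the white canister (520,165) upper left and the dropper (748,275) right. Measured diameters match the given sizes (56, 65, 36 mm; tray 130x221), so I go to the jar.

Run:
```python
from h import *
from plant import telemetry
s=telemetry.get_state(); print(go(s,(.636,.008,.24),10.6))
t=pickle.load(open('cams.pkl','rb'))["top"]
print('pan',onz(t,[(319,163.6)],.062).round(3),'dropper',onz(t,[(459.6,210)],.078).round(3),'pump',onz(t,[(240,127),(252,142)],.1).round(3))
```

```text
(array([-57.82, -40.9 ,  -0.93]), array([-0.1,  0. , 55.5]))
pan [[0.64  0.007 0.062]] dropper [[ 0.519 -0.354  0.078]] pump [[0.727 0.212 0.1  ]
 [0.688 0.18  0.1  ]]
```

>>> arm_command:
  series: [-57.8, -40.9, -0.9, 0, 0, 55.5, 0, -57.8, -40.9, -0.9, 0, 0, 55.5, 0, -57.8, -40.9, -0.9, 0, 0, 55.5, 0, -57.8, -40.9, -0.9, 0, 0, 55.5, 0, -57.8, -40.9, -0.9, 0, 0, 55.5, 0, -57.8, -40.9, -0.9, 0, 0, 55.5, 0, -57.8, -40.9, -0.9, 0, 0, 55.5, 0, -57.8, -40.9, -0.9, 0, 0, 55.5, 0, -57.8, -40.9, -0.9, 0, 0, 55.5, 0, -57.8, -40.9, -0.9, 0, 0, 55.5, 0]
  force: 40

```text
time: 0.93
eef_pos: [0.4873, 0.257, 0.2362]
tcp_rot: [0.639, 0.769, -0.0, -0.0]
contact_force: [0.7, -0.4, -0.9]
opening: 0.998
finger_force: 0.0
```

Run:
```python
from h import *
from plant import telemetry
s=telemetry.get_state(); print(s["time"],s["eef_pos"],go(s,(.636,.008,.24),10.6))
```

```text
0.9333 [0.48734111 0.25704283 0.23624743] (array([-27.21,  10.05,  -0.38]), array([-0.,  0., -0.]))
```

>>> arm_command:
  series: [-27.2, 10.0, -0.4, 0, 0, 0, 0, -27.2, 10.0, -0.4, 0, 0, 0, 0, -27.2, 10.0, -0.4, 0, 0, 0, 0, -27.2, 10.0, -0.4, 0, 0, 0, 0, -27.2, 10.0, -0.4, 0, 0, 0, 0, -27.2, 10.0, -0.4, 0, 0, 0, 0, -27.2, 10.0, -0.4, 0, 0, 0, 0, -27.2, 10.0, -0.4, 0, 0, 0, 0, -27.2, 10.0, -0.4, 0, 0, 0, 0]

```text
time: 1.68
eef_pos: [0.6355, 0.0079, 0.2396]
tcp_rot: [0.64, 0.768, -0.0, -0.001]
contact_force: [0.1, 0.8, -0.7]
opening: 0.998
finger_force: 0.0
```

Run:
```python
from h import *
from plant import telemetry, vision
s=telemetry.get_state(); w=vision.read_camera("wrist"); cv2.imwrite('pics/w1.png',w["color"])
print(s["time"],s["eef_pos"],np.round(w["T_tool_cam"],3).tolist())
for b in blobs(w["color"],(170,8),amin=300)[:3]: print(cv2.boundingRect(b),circ(w,b,.148,s).round(4))
print(go(s,(.636,.008,.095),10.6))
```

```text
1.6833 [0.63546384 0.00789187 0.23957266] [[-0.0, -0.956, -0.292, 0.073], [1.0, -0.0, 0.0, 0.0], [-0.0, -0.292, 0.956, -0.142], [0.0, 0.0, 0.0, 1.0]]
(289, 161, 72, 71) [0.6383 0.0107 0.0572]
(37, 129, 69, 47) [0.4489 0.0142 0.0499]
(array([-1.000e-02,  8.000e-02,  1.446e+01]), array([-0.1, -0. , -0.2]))
```

View pics/w1.png

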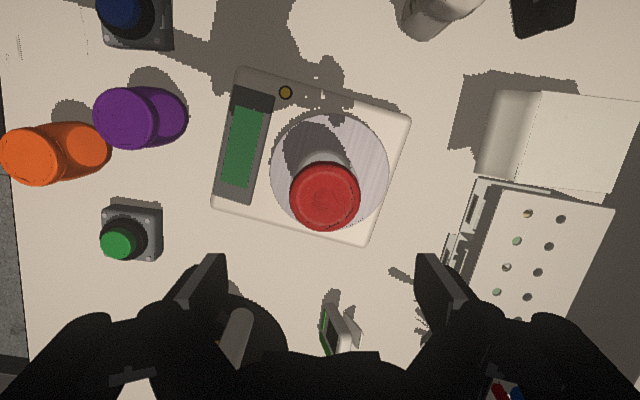

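The wrist view shows the red lid at (325,196), midway between the fingers, with the pump and timer clear of the descent. Go down and grip.

>>> arm_command:
  series: [0.1, 0.2, 4, 0, 0, 0, 0, 0.1, 0.2, 8, 0, 0, 0, 0, 0.1, 0.2, 11.5, 0, 0, 0, 0, 0.1, 0.2, 14.5, 0, 0, 0, 0, 0.1, 0.2, 14.5, 0, 0, 0, 0, 0.1, 0.2, 14.5, 0, 0, 0, 1, 0.1, 0.2, 14.5, 0, 0, 0, 1, 0.1, 0.2, 14.5, 0, 0, 0, 1, 0.1, 0.2, 14.5, 0, 0, 0, 1, 0.1, 0.2, 14.5, 0, 0, 0, 1]
  force: 40

```text
time: 2.57
eef_pos: [0.639, 0.0116, 0.0992]
tcp_rot: [0.639, 0.769, 0.002, 0.002]
contact_force: [-0.0, 2.2, 5.4]
opening: 0.675
finger_force: 44.2
```

>>> arm_command:
  series: [0, 0, -3, 0, 0, 0, 1, 0, 0, -7, 0, 0, 0, 1, 0, 0, -10, 0, 0, 0, 1, 3, -0.3, -11, 0, 0, 0, 1, 7, -0.7, -11, 0, 0, 0, 1, 11, -1.1, -11, 0, 0, 0, 1, 15, -1.5, -11, 0, 0, 0, 1, 19, -1.9, -11, 0, 0, 0, 1, 23, -2.3, -11, 0, 0, 0, 1, 27, -2.7, -11, 0, 0, 0, 1]

```text
time: 3.4
eef_pos: [0.5596, 0.2731, 0.2052]
tcp_rot: [0.639, 0.769, -0.0, -0.0]
contact_force: [1.0, -0.9, -4.1]
opening: 0.677
finger_force: 45.3
```

Run:
```python
from h import *
from plant import telemetry
s=telemetry.get_state(); print(s["opening"],s["finger_force"],s["contact_force"],s["eef_pos"],go(s,(.536,.355,.21),10.6))
```

```text
0.6765724771016727 45.34367088228464 [ 1.02139949 -0.87126017 -4.13414703] [0.55963681 0.27311077 0.20515649] (array([ 8.48, -0.83, -0.49]), array([-0. ,  0. , -0.1]))
```

>>> arm_command:
  series: [4, -0.4, -0.2, 0, 0, 0, 1, 7.5, -0.8, -0.4, 0, 0, 0, 1, 8.5, -0.8, -0.4, 0, 0, 0, 1, 8.5, -0.8, 0, 0, 0, 0, 1, 8.5, -0.8, 4, 0, 0, 0, 1, 8.5, -0.8, 8, 0, 0, 0, 1, 8.5, -0.8, 11.5, 0, 0, 0, 1, 8.5, -0.8, 14, 0, 0, 0, 1, 8.5, -0.8, 15.3, 0, 0, 0, 1, 8.5, -0.8, 15.7, 0, 0, 0, 1]

```text
time: 4.23
eef_pos: [0.5356, 0.3515, 0.0446]
tcp_rot: [0.64, 0.769, -0.003, -0.001]
contact_force: [-0.6, 0.4, -3.5]
opening: 0.674
finger_force: 45.3
```

Run:
```python
from h import *
from plant import telemetry, vision
s=telemetry.get_state(); c=vision.read_camera("scene"); cv2.imwrite('pics/s2.png',cv2.resize(c["color"][140:240,170:310],None,fx=5,fy=5))
print(s["contact_force"],s["eef_pos"])
```

```text
[-0.61626083  0.42741429 -3.54994659] [0.53561934 0.35145146 0.04458141]
```

View pics/s2.png

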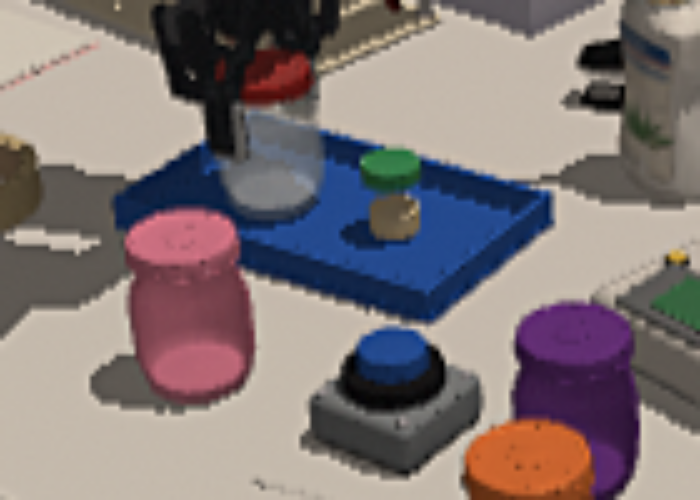

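The crop shows the jar upright inside the tray (crop 270,180), just above or at the floor, well clear of the green-capped jar (392,190). Settle it and let go.

>>> arm_command:
  series: [0, 0, 0, 0, 0, 0, 1, 0, 0, 0.2, 0, 0, 0, 1, 0, 0, 0.3, 0, 0, 0, 1, 0, 0, 0.4, 0, 0, 0, 1, 0, 0, 0.4, 0, 0, 0, 1]

```text
time: 4.7
eef_pos: [0.538, 0.3541, 0.0457]
tcp_rot: [0.639, 0.769, 0.001, 0.0]
contact_force: [-0.3, 0.6, -3.1]
opening: 0.675
finger_force: 45.3
```

>>> arm_command:
  series: [0, 0, 0.1, 0, 0, 0, 1, 0, 0, 0.2, 0, 0, 0, 1, 0, 0, 0.3, 0, 0, 0, 1, 0, 0, 0.4, 0, 0, 0, 1, 0, 0, 0.4, 0, 0, 0, 1]

```text
time: 5.12
eef_pos: [0.5376, 0.3541, 0.0423]
tcp_rot: [0.639, 0.769, -0.0, -0.0]
contact_force: [-3.5, -1.2, 4.3]
opening: 0.67
finger_force: 46.1
```

>>> arm_command:
  series: [0, 0, 0, 0, 0, 0, 0.7, 0, 0, 0, 0, 0, 0, 0.2, 0, 0, 0, 0, 0, 0, 0, 0, 0, 0, 0, 0, 0, 0, 0, 0, 0, 0, 0, 0, 0, 0, 0, -3, 0, 0, 0, 0, 0, 0, -7, 0, 0, 0, 0, 0, 0, -11, 0, 0, 0, 0, 0, 0, -15, 0, 0, 0, 0, 0, 0, -15, 0, 0, 0, 0]

```text
time: 5.95
eef_pos: [0.5424, 0.3562, 0.2021]
tcp_rot: [0.639, 0.769, 0.008, 0.004]
contact_force: [2.0, 1.3, 1.8]
opening: 0.999
finger_force: 0.0
```

Run:
```python
from h import *
from plant import telemetry, vision
s=telemetry.get_state(); c=vision.read_camera("scene"); t=vision.read_camera("top"); w=vision.read_camera("wrist")
pickle.dump((t,w,s),open('p2.pkl','wb'))
print(s["eef_pos"],s["opening"])
for b in blobs(w["color"],(170,8),amin=300)[:3]: print(cv2.boundingRect(b),circ(w,b,.091,s).round(4))
a=cv2.resize(c["color"][140:240,170:310],None,fx=4,fy=4)
b=cv2.resize(t["color"][130:220,280:350],None,fx=3,fy=3)
cv2.imwrite('pics/s3.png',np.hstack([a,cv2.copyMakeBorder(b,0,400-b.shape[0],0,0,cv2.BORDER_CONSTANT)]))
# pan: bright grey disc, now empty
I=t["color"]; hsv=cv2.cvtColor(I,cv2.COLOR_BGR2HSV); print(hsv[164,300:342:6].tolist(), hsv[145:185:6,319].tolist())
print('above blue',go(s,(.421,.128,.12)), 'yaw tests',go(s,(.421,.128,.12),10.6)[1])
```

```text
[0.54243761 0.35617332 0.20211759] 0.9992622866802756
(101, 222, 95, 87) [0.4093 0.2644 0.1025]
(285, 163, 67, 68) [0.5428 0.3525 0.0592]
[[17, 16, 140], [13, 16, 142], [14, 23, 147], [17, 16, 145], [21, 18, 142], [19, 20, 143], [15, 21, 146]] [[20, 16, 144], [13, 16, 143], [15, 18, 144], [20, 16, 141], [19, 14, 144], [20, 16, 143], [21, 17, 146]]
above blue [-20.24 -16.27   7.83] yaw tests [ 1.  -0.3 -0. ]
```

View pics/s3.png

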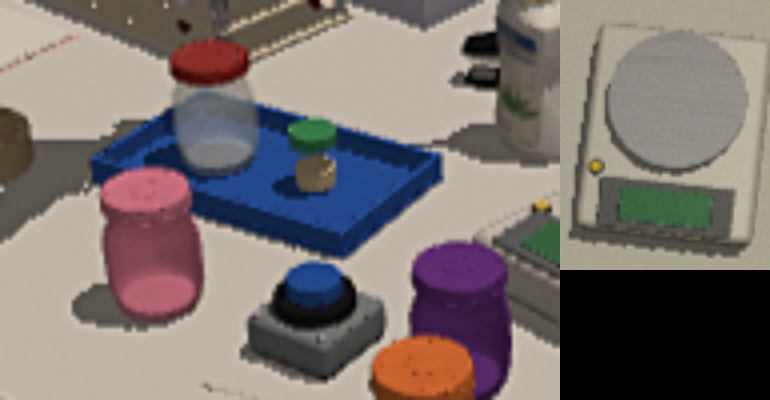

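The jar stands upright and released in the tray (crop 210,110), the green-capped jar is untouched, and the pan is empty (crop disc centre 677,101, i.e. top pixel 319,163.7). Next: the blue button, fingers shut.

>>> arm_command:
  series: [-3.5, -2.8, 0, 0, 0, 0, 1, -7, -5.6, 0.5, 0, 0, 0, 1, -10, -8, 2, 0, 0, 0, 1, -13, -10.5, 3.5, 0, 0, 0, 1, -16, -13, 5, 0, 0, 0, 1, -18.5, -15, 6.5, 0, 0, 0, 1, -20.2, -16.2, 7.8, 0, 0, 0, 1, -20.2, -16.2, 7.8, 0, 0, 0, 1, -20.2, -16.2, 7.8, 0, 0, 0, 1]

```text
time: 6.85
eef_pos: [0.413, 0.1248, 0.11]
tcp_rot: [0.64, 0.768, -0.002, -0.002]
contact_force: [0.1, -0.5, 0.8]
opening: 0.004
finger_force: 0.0
```

Run:
```python
from h import *
from plant import telemetry, vision
s=telemetry.get_state(); w=vision.read_camera("wrist"); print(s["eef_pos"],s["opening"],s["contact_force"])
for b in blobs(w["color"],(105,125),amin=300)[:3]: print(cv2.boundingRect(b),circ(w,b,.053,s).round(4))
print(go(s,(.421,.128,.055),10.6))
```

```text
[0.41303779 0.12483193 0.1100137 ] 0.00425486919462604 [ 0.10063981 -0.48716467  0.75226655]
(453, 0, 187, 140) [0.5325 0.2365 0.1389]
(309, 182, 52, 54) [0.4218 0.1307 0.0378]
(array([0.16, 0.87, 5.5 ]), array([-0.3, -0.1, -0.2]))
```

>>> arm_command:
  series: [0.3, 0.9, 2, 0, 0, 0, 1, 0.3, 0.9, 4.5, 0, 0, 0, 1, 0.3, 0.9, 6, 0, 0, 0, 1, 0.3, 0.9, 6.7, 0, 0, 0, 1, 0.3, 0.9, 6.9, 0, 0, 0, 1, 0.3, 0.9, 6.9, 0, 0, 0, 1, 0.3, 0.9, 6.9, 0, 0, 0, 1, 0.3, 0.9, 6.9, 0, 0, 0, 1]

```text
time: 7.57
eef_pos: [0.424, 0.1312, 0.045]
tcp_rot: [0.639, 0.77, -0.0, -0.001]
contact_force: [-4.5, 0.2, 6.6]
opening: -0.001
finger_force: 3.3
```

>>> arm_command:
  series: [0, 0, 0.1, 0, 0, 0, 1, 0, 0, 0.1, 0, 0, 0, 1, 0, 0, 0.1, 0, 0, 0, 1, 0, 0, 0.1, 0, 0, 0, 1, 0, 0, -2, 0, 0, 0, 1, 0, 0, -6, 0, 0, 0, 1, 0, 0, -10, 0, 0, 0, 1, 0, 0, -14, 0, 0, 0, 1, 0, 0, -17, 0, 0, 0, 1]

```text
time: 8.32
eef_pos: [0.4252, 0.1311, 0.2185]
tcp_rot: [0.638, 0.77, 0.002, 0.002]
contact_force: [1.5, -0.7, 0.2]
opening: 0.0
finger_force: 0.0
```

Run:
```python
from h import *
from plant import telemetry, vision
s=telemetry.get_state(); c=vision.read_camera("top"); print(s["eef_pos"],s["opening"],s["contact_force"])
I=c["color"]
for n,hr,z,roi in (('blue',(105,130),.053,(255,230,295,265)),('red',(170,8),.091,(165,165,262,240))):
    for b in blobs(I,hr,roi=roi)[:1]: print(n,cv2.boundingRect(b),circ(c,b,z).round(4))
print(go(s,(.539,-.291,.24),-20))
```

```text
[0.42515488 0.13113834 0.21853195] 0.0004921857662379717 [ 1.50670789 -0.69699904  0.2078832 ]
blue (272, 240, 7, 14) [0.4204 0.1223 0.0343]
red (175, 189, 22, 22) [0.5373 0.3487 0.057 ]
(array([-43.59,   3.4 ,  -2.11]), array([ 0.3, -0.1, 30.6]))
```

>>> arm_command:
  series: [-4, 0.3, -0.4, 0, 0, 5, 0, -8, 0.6, -0.8, 0, 0, 11, 0, -12, 0.9, -1.2, 0, 0, 17, 0, -16, 1.3, -1.6, 0, 0, 24, 0, -20, 1.6, -2, 0, 0, 30.5, 0, -24, 1.9, -2, 0, 0, 30.5, 0, -28, 2.2, -2, 0, 0, 30.5, 0, -32, 2.5, -2, 0, 0, 30.5, 0, -36, 2.8, -2, 0, 0, 30.5, 0, -40, 3.1, -2, 0, 0, 30.5, 0]

```text
time: 9.2
eef_pos: [0.5286, -0.2591, 0.234]
tcp_rot: [0.819, 0.574, 0.0, 0.0]
contact_force: [0.8, 0.6, -0.3]
opening: 0.997
finger_force: 0.0
```

Run:
```python
from h import *
from plant import telemetry, vision
s=telemetry.get_state(); w=vision.read_camera("wrist"); print(s["eef_pos"],s["opening"]); I=w["color"]
cv2.imwrite('pics/w4.png',I)
for b in blobs(I,(90,115),amin=300)[:3]: print(cv2.boundingRect(b),circ(w,b,.088,s).round(4))
for b in blobs(I,(0,180),smin=0,smax=60,vmin=140,amin=150)[:8]: print('white',cv2.boundingRect(b),circ(w,b,.132,s).round(3))
print(go(s,(.539,-.291,.24),-20))
```

```text
[ 0.52862248 -0.25907086  0.23404072] 0.9974287873674068
(309, 175, 66, 64) [ 0.54   -0.2894  0.0648]
white (33, 0, 607, 370) [ 0.554 -0.233  0.455]
white (110, 22, 53, 86) [ 0.439 -0.124  0.058]
white (331, 117, 43, 50) [ 0.567 -0.227  0.039]
white (573, 135, 67, 28) [ 0.748 -0.297  0.05 ]
white (545, 266, 40, 36) [ 0.703 -0.407  0.055]
(array([-2.65,  2.06, -0.59]), array([0.1, 0. , 0.1]))
```

View pics/w4.png

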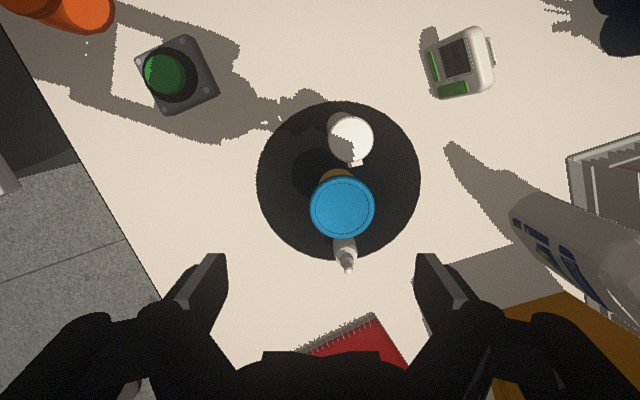

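Wrist view: cup lid at (342,207), canister top at (351,138), dropper tip at (347,270). The fingers stand left and right of the neighbour line, so the approach is clear. Align above the cup first.

>>> arm_command:
  series: [-2.5, 2.1, 0, 0, 0, 0, 0, -2.5, 2.1, 3, 0, 0, 0, 0, -2.5, 2.1, 6, 0, 0, 0, 0, -2.5, 2.1, 8.4, 0, 0, 0, 0, -2.5, 2.1, 8.4, 0, 0, 0, 0, -2.5, 2.1, 8.4, 0, 0, 0, 0]

```text
time: 9.75
eef_pos: [0.5385, -0.2869, 0.1483]
tcp_rot: [0.819, 0.574, -0.0, -0.002]
contact_force: [-0.6, -0.6, 0.9]
opening: 1.0
finger_force: 0.0
```

Run:
```python
from h import *
from plant import telemetry, vision
s=telemetry.get_state(); w=vision.read_camera("wrist"); print(s["eef_pos"],s["opening"]); I=w["color"]
for b in blobs(I,(90,115),amin=300)[:1]:
    p=circ(w,b,.088,s); print(cv2.boundingRect(b),p.round(4)); print(go(s,(p[0],p[1],.057),-20.3))
print(go(s,(.5395,-.290,.057),-20.3))
```

```text
[ 0.53846572 -0.28694755  0.14825589] 1.0003286922175882
(277, 170, 93, 90) [ 0.5402 -0.2893  0.0647]
(array([-0.17,  0.27,  9.12]), array([-0.2, -0.1,  0.4]))
(array([-0.26,  0.23,  9.12]), array([-0.2, -0.1,  0.4]))
```

>>> arm_command:
  series: [-0.2, 0.25, 1, 0, 0, 0, 0, -0.2, 0.25, 4, 0, 0, 0, 0, -0.2, 0.25, 7, 0, 0, 0, 0, -0.2, 0.25, 9.1, 0, 0, 0, 0, -0.2, 0.25, 9.1, 0, 0, 0, 0, -0.2, 0.25, 9.1, 0, 0, 0, 1, -0.2, 0.25, 9.1, 0, 0, 0, 1, -0.2, 0.25, 9.1, 0, 0, 0, 1, -0.2, 0.25, 9.1, 0, 0, 0, 1, -0.2, 0.25, 9.1, 0, 0, 0, 1]
  force: 30

```text
time: 10.63
eef_pos: [0.542, -0.292, 0.0615]
tcp_rot: [0.819, 0.574, 0.001, 0.003]
contact_force: [-0.5, 0.0, 5.1]
opening: 0.731
finger_force: 33.4
```

>>> arm_command:
  series: [0, 0, -2, 0, 0, 0, 1, 0, 0, -6, 0, 0, 0, 1, 0, 0, -10, 0, 0, 0, 1, 0, 0, -14, 0, 0, 0, 1, 1, 0, -17, 0, 0, 0, 1, 5, 0, -18, 0, 0, 0, 1, 9, -0.2, -18, 0, 0, 0, 1, 13, -0.4, -18, 0, 0, 0, 1, 17, -0.5, -18, 0, 0, 0, 1, 21, -0.7, -18, 0, 0, 0, 1]

```text
time: 11.47
eef_pos: [0.6054, -0.0892, 0.2391]
tcp_rot: [0.819, 0.574, 0.0, 0.0]
contact_force: [1.1, 0.1, -0.5]
opening: 0.736
finger_force: 33.5
```

Run:
```python
from h import *
from plant import telemetry, vision
s=telemetry.get_state(); w=vision.read_camera("wrist"); print(s["eef_pos"],s["opening"],s["finger_force"]); I=w["color"]
cv2.imwrite('pics/w5.png',I)
# pan disc: grey, V between housing bright and shadows
hsv=cv2.cvtColor(I,cv2.COLOR_BGR2HSV); print(onz(w,[(0,0)],.062,s).round(3))
print(go(s,(.640,.007,.20),-20.3))
```

```text
[ 0.60538022 -0.089182    0.23905887] 0.735821314151954 33.502031564712524
[[0.395 0.155 0.062]]
(array([10.22, -0.03,  3.91]), array([ 0. , -0. ,  0.3]))
```

View pics/w5.png

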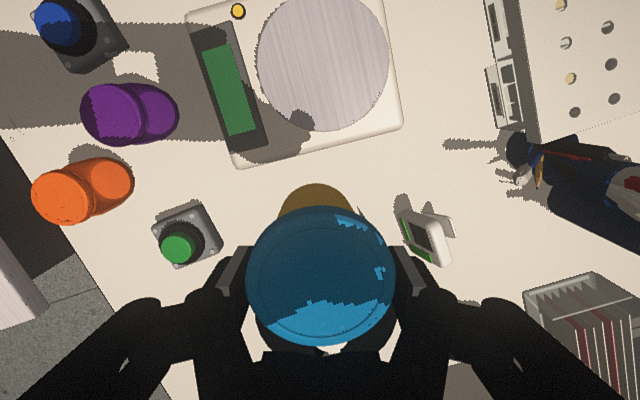

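The cup hangs upright in the fingers, lid at (321,277). The empty pan's disc has edges at columns 257 and 389 and lower edge at row 131, so its centre is about (323,66).

Run:
```python
from h import *
from plant import telemetry, vision
s=telemetry.get_state(); I=cv2.imread('pics/w5.png'); w=vision.read_camera("wrist")
e=onz(w,[(257,66),(389,66),(323,131)],.062,s)[:,:2]; print(e.round(4),np.linalg.norm(e[0]-e[1]))
# circle of radius 62 mm through edge points (least squares)
from scipy.optimize import least_squares
print(least_squares(lambda c:np.linalg.norm(e-c,axis=1)-.062,(.64,.007)).x.round(4))
lid=onz(w,[(321,277)],s["eef_pos"][2]+.0265,s)[0]; print('lid',lid.round(4),s["eef_pos"].round(4))
print(go(s,(.639,.007,.20),-20.3))
```

```text
[[ 0.5872  0.0366]
 [ 0.7031 -0.0048]
 [ 0.6252 -0.0402]] 0.12299295344121575
[0.646  0.0183]
lid [ 0.6091 -0.0787  0.2654] [ 0.6067 -0.082   0.2389]
(array([9.44, 0.04, 3.95]), array([-0. , -0.4,  0.6]))
```

>>> arm_command:
  series: [4, 0, 1, 0, 0, 0, 1, 8, 0.1, 2, 0, 0, 0, 1, 9.5, 0.2, 4, 0, 0, 0, 1, 9.5, 0.2, 6, 0, 0, 0, 1, 9.5, 0.2, 8, 0, 0, 0, 1, 9.5, 0.2, 9.5, 0, 0, 0, 1, 9.5, 0.2, 10.5, 0, 0, 0, 1, 9.5, 0.2, 11, 0, 0, 0, 1, 9.5, 0.2, 11, 0, 0, 0, 1]

```text
time: 12.32
eef_pos: [0.6388, -0.0028, 0.1274]
tcp_rot: [0.819, 0.574, -0.001, -0.001]
contact_force: [-0.2, -0.0, -1.4]
opening: 0.729
finger_force: 33.5
```

Run:
```python
from h import *
from plant import telemetry, vision
s=telemetry.get_state(); w=vision.read_camera("wrist"); t=vision.read_camera("top"); c=vision.read_camera("scene"); print(s["eef_pos"],s["contact_force"])
cv2.imwrite('pics/s6.png',np.hstack([cv2.resize(c["color"][130:240,280:390],None,fx=4,fy=4),cv2.resize(w["color"],None,fx=.55,fy=1.1)]))
```

```text
[ 0.63877046 -0.00280828  0.1273615 ] [-0.23623916 -0.03429402 -1.44367155]
```

View pics/s6.png

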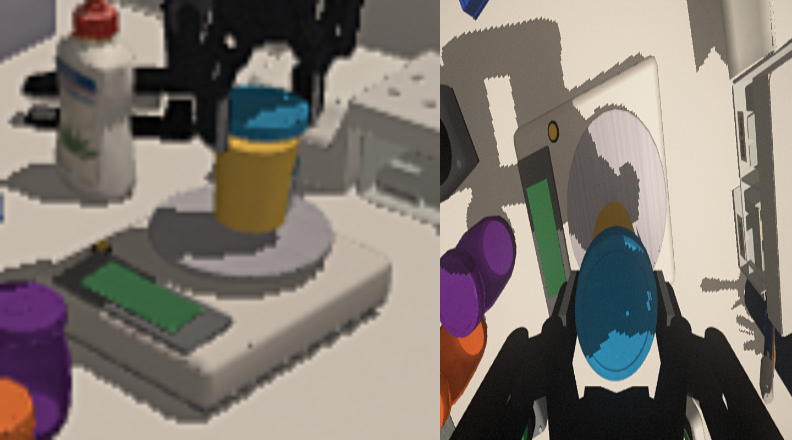

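The cup hovers upright just above the pan, a little toward the robot's right of its middle (scene crop base 253,217). Shift 12 mm along tool x and lower.

>>> arm_command:
  series: [0.6, 0, 0, 0, 0, 0, 1, 1.2, -0.1, 0, 0, 0, 0, 1, 1.2, -0.1, 0.3, 0, 0, 0, 1, 1.2, -0.1, 0.5, 0, 0, 0, 1, 1.2, -0.1, 0.6, 0, 0, 0, 1, 1.2, -0.1, 0.7, 0, 0, 0, 1, 1.2, -0.1, 0.7, 0, 0, 0, 1]

```text
time: 13.05
eef_pos: [0.6424, 0.0093, 0.1211]
tcp_rot: [0.819, 0.574, -0.0, -0.0]
contact_force: [0.7, 0.5, -2.1]
opening: 0.731
finger_force: 33.5
```

>>> arm_command:
  series: [0, 0, 0.1, 0, 0, 0, 1, 0, 0, 0.2, 0, 0, 0, 1, 0, 0, 0.2, 0, 0, 0, 1]

```text
time: 13.3
eef_pos: [0.6428, 0.0092, 0.1198]
tcp_rot: [0.819, 0.574, 0.0, 0.0]
contact_force: [0.6, -0.1, -0.6]
opening: 0.73
finger_force: 33.5
```

>>> arm_command:
  series: [0, 0, 0.1, 0, 0, 0, 1, 0, 0, 0.15, 0, 0, 0, 1, 0, 0, 0.15, 0, 0, 0, 1]

```text
time: 13.55
eef_pos: [0.643, 0.0094, 0.1196]
tcp_rot: [0.819, 0.574, 0.0, 0.0]
contact_force: [-2.4, 0.5, 4.6]
opening: 0.729
finger_force: 33.9
```

Contact (4.6 N up). Release and rise.

>>> arm_command:
  series: [0, 0, 0, 0, 0, 0, 0.7, 0, 0, 0, 0, 0, 0, 0.2, 0, 0, 0, 0, 0, 0, 0, 0, 0, 0, 0, 0, 0, 0, 0, 0, 0, 0, 0, 0, 0, 0, 0, -3, 0, 0, 0, 0, 0, 0, -6, 0, 0, 0, 0, 0, 0, -10, 0, 0, 0, 0, 0, 0, -10, 0, 0, 0, 0]

```text
time: 14.3
eef_pos: [0.6471, 0.0087, 0.2281]
tcp_rot: [0.819, 0.574, 0.006, 0.005]
contact_force: [2.1, 0.4, 3.5]
opening: 0.999
finger_force: 0.0
```

Run:
```python
from h import *
from plant import telemetry, vision
s=telemetry.get_state(); w=vision.read_camera("wrist"); c=vision.read_camera("scene"); print(s["eef_pos"],s["contact_force"],s["opening"])
for b in blobs(w["color"],(90,115),amin=300)[:1]: print(cv2.boundingRect(b),circ(w,b,.146,s).round(4))
cv2.imwrite('pics/s7.png',np.hstack([cv2.resize(c["color"][130:240,280:390],None,fx=4,fy=4),cv2.resize(w["color"],None,fx=.55,fy=1.1)]))
print(go(s,(.421,-.117,.12)))
```

```text
[0.64713168 0.00872108 0.22807487] [2.14920611 0.37567403 3.52352361] 0.9986168789026243
(267, 161, 85, 82) [0.6419 0.0119 0.0639]
[-19.56 -17.14  10.48]
```

View pics/s7.png

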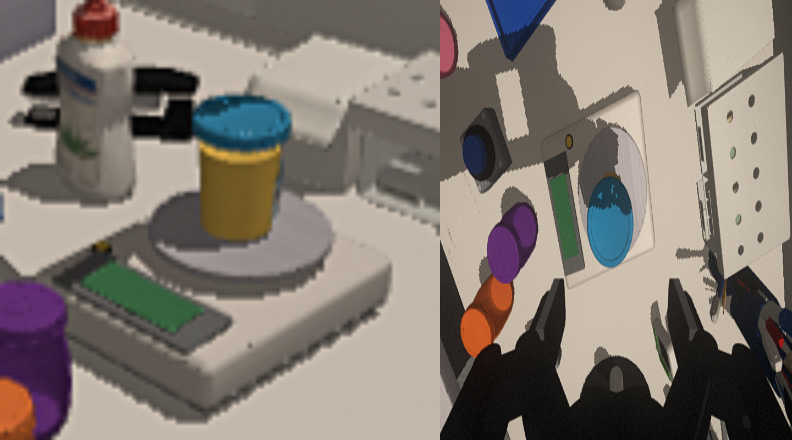

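The cup stands upright on the pan, centred (base at crop (237,229) against pan centre (241,228)); wrist view gives (0.642,0.012). Fingers are clear. Next the green button.

>>> arm_command:
  series: [-3, -2.5, 0, 0, 0, 0, 0.5, -6, -5.1, 0, 0, 0, 0, 1, -9, -7.7, 1, 0, 0, 0, 1, -12, -10.2, 3, 0, 0, 0, 1, -15, -12.8, 5, 0, 0, 0, 1, -18, -15.3, 7, 0, 0, 0, 1, -19.5, -16.6, 9, 0, 0, 0, 1, -19.5, -16.6, 10, 0, 0, 0, 1, -19.5, -16.6, 10, 0, 0, 0, 1, -19.5, -16.6, 10, 0, 0, 0, 1]

```text
time: 15.23
eef_pos: [0.4199, -0.1171, 0.1173]
tcp_rot: [0.819, 0.574, -0.0, -0.001]
contact_force: [1.0, 1.2, 0.1]
opening: 0.004
finger_force: 0.0
```

Run:
```python
from h import *
from plant import telemetry, vision
s=telemetry.get_state(); w=vision.read_camera("wrist"); print(s["eef_pos"],s["opening"],s["contact_force"])
for b in blobs(w["color"],(45,90),amin=300)[:3]:
    p=circ(w,b,.053,s); print(cv2.boundingRect(b),p.round(4))
print(go(s,(.421,-.116,.055),-20))
```

```text
[ 0.41994745 -0.11711033  0.11726093] 0.004326448178743693 [0.98403146 1.20670797 0.11698337]
(296, 182, 51, 52) [ 0.4227 -0.115   0.0377]
(array([0.14, 0.07, 6.23]), array([-0.1, -0. ,  0. ]))
```

>>> arm_command:
  series: [0.2, 0.1, 2.5, 0, 0, 0, 1, 0.2, 0.1, 5, 0, 0, 0, 1, 0.2, 0.1, 6.6, 0, 0, 0, 1, 0.2, 0.1, 7.4, 0, 0, 0, 1, 0.2, 0.1, 7.7, 0, 0, 0, 1, 0.2, 0.1, 7.7, 0, 0, 0, 1, 0.2, 0.1, 7.7, 0, 0, 0, 1, 0.2, 0.1, 7.7, 0, 0, 0, 1]

```text
time: 15.95
eef_pos: [0.4233, -0.1156, 0.0448]
tcp_rot: [0.818, 0.575, -0.001, -0.001]
contact_force: [-9.2, 5.1, 19.8]
opening: -0.001
finger_force: 9.6
```

At the bottom (z 0.0448, 19.8 N). Hold briefly, then lift away.

>>> arm_command:
  series: [0, 0, 0, 0, 0, 0, 1, 0, 0, 0, 0, 0, 0, 1, 0, 0, 0, 0, 0, 0, 1, 0, 0, -2, 0, 0, 0, 1, 0, 0, -6, 0, 0, 0, 1, 0, 0, -10, 0, 0, 0, 1, 0, 0, -14, 0, 0, 0, 1, 0, 0, -17, 0, 0, 0, 1, 0, 0, -17, 0, 0, 0, 1, 0, 0, -17, 0, 0, 0, 1]

```text
time: 16.78
eef_pos: [0.4243, -0.1165, 0.2153]
tcp_rot: [0.818, 0.575, 0.002, 0.004]
contact_force: [-0.5, 0.1, -0.2]
opening: -0.001
finger_force: 0.0
```

Run:
```python
from h import *
from plant import telemetry, vision, ctrl
s=telemetry.get_state(); t=vision.read_camera("top"); I=t["color"]; print(s["time"],s["eef_pos"],s["contact_force"])
for n,hr,z,roi in (('jar',(170,8),.091,(165,165,262,240)),('cup',(90,115),.146,(290,130,350,190)),('smallcap',(40,90),.053,(165,165,255,235))):
    print(n,circ(t,blobs(I,hr,roi=roi)[0],z).round(4))
c=vision.read_camera("scene"); cv2.imwrite('pics/s8.png',c["color"])
```

```text
16.7833 [ 0.42432027 -0.11649494  0.21533153] [-0.45716402  0.14395697 -0.24177183]
jar [0.5375 0.349  0.0563]
cup [0.6393 0.0097 0.0631]
smallcap [0.5556 0.2674 0.035 ]
```

View pics/s8.png

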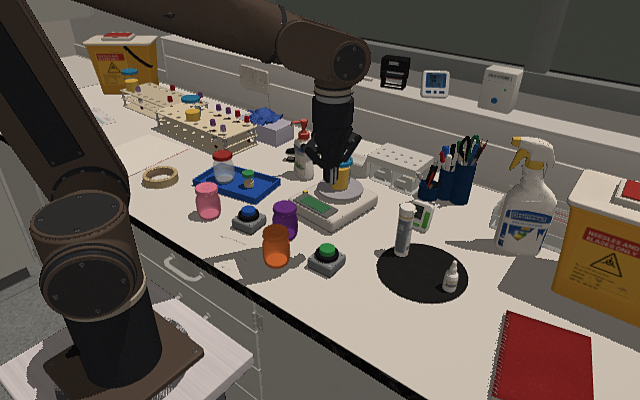

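The picture shows the jar upright in the tray (222,165), the cup upright on the pan (342,178), and both buttons up at (248,212) and (327,250). The neighbours are undisturbed and the robot is clear. Handing in.

```bash
python3 -c "
from plant import ctrl
print(ctrl.sign_off())"
```

```text
the job is handed in; nothing more can be done
None
```

I handed in the job at about 17 s: the jar is in the tray, the balance was zeroed on an empty pan, the cup stands in the middle of the pan, and the weight was recorded; the sign-off returned no verdict.

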